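# Seat a keyed sanding drum in the sander's hub and hold it down

## Robot

A 7-joint arm with a two-finger parallel gripper is mounted at the origin on the work surface. World frame = base frame: x ahead of the robot, y to its left, z up, the work surface at z = 0. Lengths are in m, angles in rad, forces in N, time in s.
With the tool pointing down it reaches from about 0.4 to 0.85 m from the base axis. Payload 10.4 kg.
Tool frame: the origin (TCP) lies midway between the tips of the shut fingers; the grasp point (between the pads) lies 19 mm behind it; z points along the fingers, x is the direction in which the jaws open and shut, and the axes are right-handed (so a half turn about z gives the same grasp; the last joint's range is limited). The gripper opens to 85 mm and grips with 20 to 120 N. Pads are 22 mm wide; open, the fingers measure 114 mm over their backs; the gripper's body (76 mm by 85 mm) begins 54 mm behind the grasp point. The pads swing forward as they close: fully open they stand 13 mm farther back than shut.
Start: joints at [-1.278, 0.332, -0.065, 1.46, 0.022, 1.35, -0.088], TCP at [0.194, 0.594, 0.231] pointing down, gripper open.
Joint ranges: [-2.6, 2.6], [-0.5, 2.12], [-1.47, 1.34], [0.16, 2.42], [-1.27, 4.41], [0.06, 2.06], [-2.6, 2.6]. Speed limits (rad/s): [2.22, 2.22, 2.79, 2.79, 3.14, 3.14, 3.14].

## Interface

Orientations are given as a unit quaternion [x, y, z, w].
In Python, from workcell import manip, cams gives the robot as it stands.
- The arm moves only by the tool move_arm, never from a script. Its argument "moves" is a list of rows, each a list of 7 numbers: the turn, a rotation vector about the tool's x, y, z in degrees, then the shift along the tool's x, y, z in m, then the finger opening in m, from 0 to 0.0854. A call has 1 to 10 rows; each row is the pose to reach, as a shift and turn from the pose commanded when the call began, along the tool's axes at that moment; what a row does not reach only later rows make up. A row lasts 1/10 s, in which the tool goes at most 50 mm and 8.59 degrees, less where a joint would pass 70% of its speed; a pose out of reach is approached as far as the arm can. A call with a gripper value outside its range is refused whole. The fingers move at their own pace and stop on an object; "grip_force" is the grip in N (left out, the last holds). Time passes only in rows, so rows that repeat a pose let the fingers close. It gives the time, the measured TCP pose, the force and the opening at its end, in the units of the state.
- manip.get_obs(): the state, without advancing time (a new reading comes with each control period).
- cams.camera(name): name is "scene" or "top" or "wrist"; returns the picture (480x640x3 uint8, red, green, blue); there is no depth.
- cams.camera_params(name): a dict with "fx", "fy", "cx", "cy" (pixels), "dist_coeffs" ([k1, k2, p1, p2, k3] as OpenCV has them; the pictures are not rectified), "xyz" and "rotation" of the camera in the world. Camera axes: x right, y up, looking along -z (the intrinsics and any distortion apply to the point x, -y, -z); pixel columns grow to the right and rows downward; lengths in m; the calibration is good to about 2 mm. A picture is of the moment at which its call begins: read the wrist's pose just before it. camera_params takes no time and is no camera call; for the wrist camera it gives the pose at the moment of the call.
- manip.hand_in(): hands the job in, once; it reports no verdict.
The state is a dict: "clock": time; "joint_pos": joint angles; "joint_velocities": joint speeds; "tau": joint torques, N m; "position": TCP position; "ee_rot": TCP orientation; "ft_force": force on the tool from outside, world axes, zero at the start; "torque": the same for the moment, N m; "grip_width": opening from 0.0 (shut) to 1.0 (fully open).
Only numpy, scipy, OpenCV 4.12 (cv2) and the standard library are available. Lean on these libraries where they do the work, as an engineer would, in place of code of your own. Each camera call takes 0.05 s, during which the arm holds its last target. There are 200 camera calls.

## Task

Take the thick sanding drum out of the wooden rack and push its keyed shaft into the steel hub of the sander, turning the drum until its key slips into the keyway, then keep pushing against the spring until the drum's underside is fully down on the rim of the hub. Finish while still gripping the drum and pressing it fully home, so that the spring cannot lift it. Leave the thin drum, the glue bottle, the cork block and the screwdriver where they are.

Things in the scene. Friction and masses are not known exactly. Their poses are not given: they have to be found in the camera images.
- drum_center (a point): centre of the thick sanding drum (loose, 0.25 kg): a brown gritty upright cylinder, 40 mm in diameter, 70 mm tall, so its flat underside is 35 mm below this point. x points from its axis to the side where the key is, z up its axis. A black pointer bar on its top, 3 mm high, runs from the middle to the rim right above the key. It starts in one of the rack's two holes, underside on the rack's top
- shaft_tip (a point): tip of the thick drum's steel shaft, on its axis, 40 mm below the drum's underside (75 mm below its centre). The shaft is 16 mm in diameter, its end tapered to 12 mm. A key 6 mm wide stands out of one side (x) to 12.5 mm from the axis; it runs from the underside down 26 mm, so the lowest 14 mm of the shaft are plain round
- thin_drum_center (a point): centre of the thin sanding drum, which looks the same but is 29 mm in diameter (70 mm tall); it stands in the rack's other hole, 86 mm from the thick one, and is to be left alone
- rack_top (a point): centre of the top face of the wooden rack, a fixed block 75 mm (x) by 180 mm (y) and 48 mm tall on the bench; its two round holes, 28 mm in diameter, lie 43 mm either side of this point along y, and go right through
- hub_mouth (a point): centre of the mouth of the sander's fixed steel hub, level with its rim, 85 mm above the bench; z up, x towards the keyway. Bore 18 mm in diameter; keyway: a slot in the bore's side, 8 mm wide, reaching 14.5 mm from the axis, open at the top. Fully home, the drum's underside is on the rim, its centre 35 mm above this point; with the key caught on the rim beside the keyway, 61 mm
- sander: the sander's fixed grey base, 180 mm square and 50 mm tall, origin at the centre of its underside; the hub, an upright steel cylinder 44 mm in outer diameter, stands 35 mm high on its middle. x points the same way as the keyway, and a black index bar, 45 by 6 mm, lies on the base's top on that side of the hub, pointing out from it
- ejector (a joint): travel in m of the sprung brass ejector pin inside the hub's bore: 0 when up, its top then 32 mm below the rim; growing as the shaft pushes it down, 0.008 when the drum is fully home. It pushes up with 6 N at 0 and 10.8 N at 0.008, enough to lift the drum about 8 mm if it is let go
- glue: a white glue bottle, 54 mm in diameter, 150 mm tall, standing on the bench; origin at the centre of its foot
- cork_block: a cork sanding block, 70 by 110 by 40 mm, on the bench; origin at the centre of its underside
- screwdriver: a screwdriver, 200 mm long, lying on the bench; origin on the bench under it, x along it towards the tip
Things that resemble listed ones, but are neither listed nor needed, are in the scene too. Leave any blue, turquoise or yellow look-alike of the part that bears drum_center alone.

How it is judged:
On the way, in this order (a step that is already met when the one before it is completed fails the run):
1. the thick drum is drawn out of the rack (z of drum_center in the frame of rack_top above 0.08 m), for 0.1 s.
2. its key is in the keyway (underside within 18 mm of the rim, shaft in the bore) (z of drum_center in the frame of hub_mouth between 0.03 and 0.053 m and horizontal distance between drum_center and hub_mouth below 0.004 m and angle between the x axis of drum_center and the x axis of hub_mouth, either way round below 0.2 rad and angle between drum_center's own z axis and vertical below 0.09 rad), for 0.1 s.
At the end, for the whole second after the job is handed in: Thick drum upright (5 degrees), centred in the hub (4 mm), key in the keyway (11 degrees), underside within 2.5 mm of the rim, ejector pressed over 5.5 mm, at rest, the fingers bearing on the drum with over 3 N through the last second; thin drum within 30 mm of its start (z of drum_center in the frame of hub_mouth between 0.03 and 0.0375 m and horizontal distance between drum_center and hub_mouth below 0.004 m and angle between the x axis of drum_center and the x axis of hub_mouth, either way round below 0.2 rad and angle between drum_center's own z axis and vertical below 0.09 rad and value of joint ejector above 0.0055 m and contact force between the fingers and drum above 3 N and linear speed of drum below 0.02 m/s and distance of thin_drum_center from where it was at the start of the episode below 0.03 m); the arm keeps its last pose, push and grip.
It fails at once if the thin drum is knocked or carried off (moved more than 30 mm) (distance of thin_drum_center from where it was at the start of the episode above 0.03 m).
It fails at once if the glue bottle is knocked or carried off (moved more than 30 mm) (distance of glue from where it was at the start of the episode above 0.03 m).
It fails at once if the cork block is knocked or carried off (moved more than 30 mm) (distance of cork_block from where it was at the start of the episode above 0.03 m).
It fails at once if the screwdriver is knocked or carried off (moved more than 30 mm) (distance of screwdriver from where it was at the start of the episode above 0.03 m).
It also fails if it takes over 51 s, if anything falls off the work surface, if the arm or the gripper's body presses on something with over 40 N, if the wrist force passes 120 N, or if a joint passes its speed limit or range.

## Working session

There is one attempt and no reset: what is moved stays moved. The work goes in short steps, Python scripts to look and compute and a tool call to move; the robot and the scene stay as the last step left them, time stands still between calls to the robot, and variables do not carry over. Pictures are saved under pics/ and viewed, about 8 in all and at most 12, crops included, and the job is handed in when it is done.

Besides the shell and the picture viewer there is one more tool, called after "Request:" as name([rows], argument=value, ...), one row to a line, values as JSON. move_arm: Moves the arm, as the interface text tells. Its arguments: {"type":"object","properties":{"moves":{"type":"array","items":{"type":"array","items":{"type":"number"}}},"grip_force":{"type":"number"}},"required":["moves"]}

```bash
mkdir -p pics; ls
cat > h.py <<'E'
import numpy as np, cv2
from workcell import manip, cams
from scipy.spatial.transform import Rotation as R
def snap(n,f=None):
    p=cams.camera_params(n); im=np.array(cams.camera(n))
    if f: cv2.imwrite(f,im[:,:,::-1])
    return im,p
def rot(p):
    r=np.array(p['rotation'],float)
    return r if r.shape==(3,3) else R.from_quat(r).as_matrix()
def ray(p,u,v):
    K=np.array([[p['fx'],0,p['cx']],[0,p['fy'],p['cy']],[0,0,1.]])
    q=cv2.undistortPoints(np.array([[[u,v]]],float),K,np.array(p['dist_coeffs'],float))[0,0]
    return np.array(p['xyz']),rot(p)@np.array([q[0],-q[1],-1])
def onz(p,u,v,z):
    o,d=ray(p,u,v); return o+d*(z-o[2])/d[2]
def proj(p,X):
    K=np.array([[p['fx'],0,p['cx']],[0,p['fy'],p['cy']],[0,0,1.]])
    c=rot(p).T@(np.array(X,float)-np.array(p['xyz'])); c=c*[1,-1,-1]
    return cv2.projectPoints(c.reshape(1,3),np.zeros(3),np.zeros(3),K,np.array(p['dist_coeffs'],float))[0].ravel()
E
python3 - <<'E'
from h import *
for n in('scene','top'):
    im,p=snap(n,f'pics/{n}0.png'); print(n,p)
o=manip.get_obs(); print({k:np.round(o[k],4) for k in o})
print(cams.camera_params('wrist'))
E
```

```text
pics
scene {'fx': 465.52997566641335, 'fy': 465.52997566641335, 'cx': 316.62228226053423, 'cy': 237.56512480662207, 'dist_coeffs': array([-0.00161031,  0.        ,  0.        ,  0.        ,  0.        ]), 'xyz': array([1.05509851, 0.59951013, 0.91025504]), 'rotation': array([0.11371109, 0.34977933, 0.88707672, 0.27896075])}
top {'fx': 585.6579037913891, 'fy': 585.6579037913891, 'cx': 326.4871307206754, 'cy': 229.95771152069423, 'dist_coeffs': array([0.05861495, 0.        , 0.        , 0.        , 0.        ]), 'xyz': array([ 0.28731398, -0.03362797,  1.51480301]), 'rotation': array([-0.07483087,  0.07693397,  0.70442264, -0.70161973])}
{'clock': np.float64(0.1), 'joint_pos': array([-1.2776,  0.3328, -0.0647,  1.4609,  0.0216,  1.3499, -0.0885]), 'joint_velocities': array([ 0.002 , -0.0019, -0.0004, -0.0038, -0.0002,  0.0007, -0.0003]), 'tau': array([ 6.00000e-04, -6.26748e+01,  4.84000e-02, -3.92428e+01,
        1.61000e-02,  6.80000e-03,  0.00000e+00]), 'position': array([0.194 , 0.5938, 0.2306]), 'ee_rot': array([ 8.095e-01,  5.872e-01, -5.000e-04,  4.000e-04]), 'ft_force': array([-0.488 , -0.0083,  0.4724]), 'torque': array([-0.0174,  0.0443, -0.0122]), 'grip_width': np.float64(0.9953)}
{'fx': 432.8979294109801, 'fy': 432.8979294109801, 'cx': 317.3833082774478, 'cy': 241.20548478467697, 'dist_coeffs': array([-0.09429323,  0.        ,  0.        ,  0.        ,  0.        ]), 'xyz': array([0.1159842 , 0.6189172 , 0.37354225]), 'rotation': array([-0.1314176 , -0.09510862,  0.57982051,  0.79843093])}
```

View pics/scene0.png

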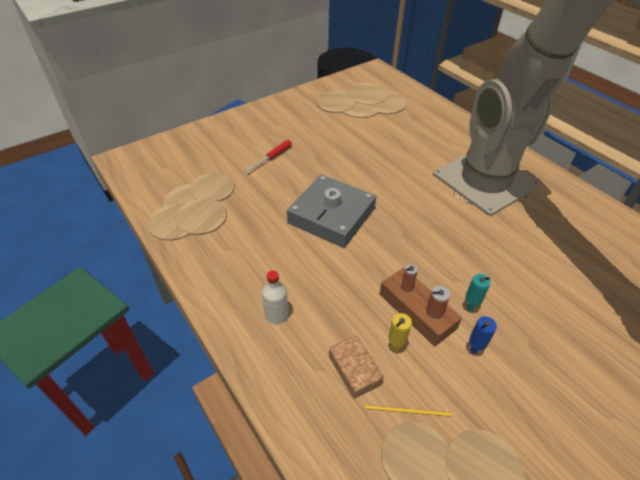

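View pics/top0.png

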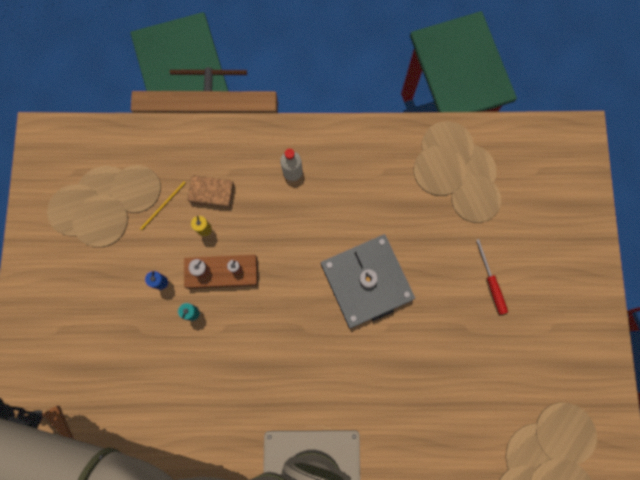

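Scene: rack with thick drum at (438,302) and thin drum at (409,277); the yellow (400,331), teal (477,290) and blue (483,334) cylinders are look-alikes. Hub at (333,198), index bar at (321,214). In the top view, the thick drum is at (198,268), the thin one at (233,267), the hub at (369,279), and the bar at (360,260). Thick brown at scene (438,302) fits, as it is the wider of the two brown ones. I'll confirm in a crop.

Run:
```python
from h import *
im=cv2.imread('pics/top0.png'); s=cv2.imread('pics/scene0.png')
a=cv2.resize(im[230:310,150:270],None,fx=4,fy=4,interpolation=cv2.INTER_CUBIC)[:,:480]
b=cv2.resize(im[230:330,315:420],None,fx=3.2,fy=3.2,interpolation=cv2.INTER_CUBIC)
c=cv2.resize(s[255:345,370:500],None,fx=3,fy=3,interpolation=cv2.INTER_CUBIC)
W=np.zeros((600,800,3),np.uint8); W[:320,:480]=a[:320]; h=min(320,b.shape[0]);W[:h,480:800]=b[:h,:320]; W[325:325+270,:390]=c
cv2.imwrite('pics/c1.png',W)
pt=cams.camera_params('top');ps=cams.camera_params('scene')
print('thick',onz(pt,198,268,.118)); print('thin',onz(pt,233,267,.118)); print('hub',onz(pt,369,279,.085)); print('bar',onz(pt,357,253,.05),onz(pt,363,267,.05))
for q in((185,259),(256,256),(256,286),(186,288)): print('rack',onz(pt,*q,.048))
print('thick s',onz(ps,440,293,.118),'hub s',onz(ps,333,195,.085))
for q in((323,266),(385,238),(412,297),(350,325)): print('base',onz(pt,*q,.05))
for n,q in dict(glue=(292,175),yellow=(200,226),teal=(188,313),blue=(155,281)).items(): print(n,onz(pt,*q,.05))
```

```text
thick [0.50014053 0.27011494 0.118     ]
thin [0.50211979 0.18656599 0.118     ]
hub [ 0.47609151 -0.1423274   0.085     ]
bar [ 0.54710005 -0.11588572  0.05      ] [ 0.51118911 -0.13046682  0.05      ]
rack [0.533927   0.31896871 0.048     ]
rack [0.54075351 0.14031768 0.048     ]
rack [0.46453221 0.13861352 0.048     ]
rack [0.4605674  0.31288653 0.048     ]
thick s [0.50251594 0.27304452 0.118     ] hub s [ 0.48114142 -0.13298679  0.085     ]
base [ 0.51410758 -0.02949557  0.05      ]
base [ 0.58568898 -0.18791017  0.05      ]
base [ 0.43533399 -0.25121145  0.05      ]
base [ 0.36685971 -0.09572492  0.05      ]
glue [0.75447675 0.05073249 0.05      ]
yellow [0.61879727 0.28449159 0.05      ]
teal [0.39847017 0.30441505 0.05      ]
blue [0.47836986 0.39008472 0.05      ]
```

View pics/c1.png

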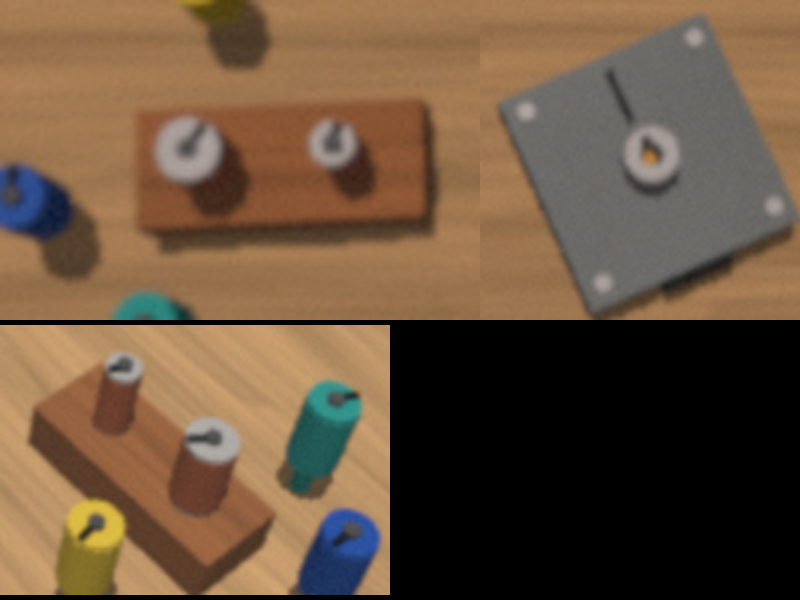

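The crop confirms it: the thick brown drum with the grey top in the left hole (top view), pointer at about -33° in world yaw. The keyway is at about +24.5°. Now I'll move above the drum.

```bash
cat >> h.py <<'E'
def rel(xyz,yaw):
    """tool-frame move from the measured pose to TCP xyz, pointing down, jaw yaw (deg)"""
    o=manip.get_obs(); r0=R.from_quat(o['ee_rot'])
    a=np.radians(yaw); r1=R.from_matrix(np.array([[np.cos(a),np.sin(a),0],[np.sin(a),-np.cos(a),0],[0,0,-1.]]))
    rv=(r0.inv()*r1).as_rotvec(degrees=True); t=r0.inv().apply(np.array(xyz)-o['position'])
    print('move',np.round(rv,2),np.round(t,4),'pos',np.round(o['position'],4),'F',np.round(o['ft_force'],1),'w',round(float(o['grip_width']),3),'t',round(float(o['clock']),2))
E
python3 -c "
from h import *
rel([.501,.271,.20],0)"
```

```text
move [5.000e-02 6.000e-02 7.191e+01] [-0.2115  0.3921  0.0309] pos [0.194  0.5938 0.2306] F [-0.5 -0.   0.5] w 0.995 t 0.1
```

Request:
move_arm([
  [0,0,72,-0.2115,0.392,0.031,0.085],
  [0,0,72,-0.2115,0.392,0.031,0.085],
  [0,0,72,-0.2115,0.392,0.031,0.085],
  [0,0,72,-0.2115,0.392,0.031,0.085],
  [0,0,72,-0.2115,0.392,0.031,0.085],
  [0,0,72,-0.2115,0.392,0.031,0.085],
  [0,0,72,-0.2115,0.392,0.031,0.085],
  [0,0,72,-0.2115,0.392,0.031,0.085],
  [0,0,72,-0.2115,0.392,0.031,0.085],
  [0,0,72,-0.2115,0.392,0.031,0.085],
])

```text
clock: 1.1
position: [0.5051, 0.2643, 0.1998]
ee_rot: [1.0, -0.007, 0.001, 0.002]
ft_force: [-1.0, -0.0, 0.2]
grip_width: 0.993
```

```bash
python3 -c "
from h import *
rel([.501,.271,.20],0)
im,p=snap('wrist','pics/w1.png'); print(p['xyz'])
print(proj(p,[.501,.271,.118]))"
```

```text
move [ 0.18 -0.07 -0.78] [-0.0042 -0.0066 -0.0002] pos [0.5051 0.2643 0.1998] F [-1.  -0.   0.2] w 0.993 t 1.1
[0.50621334 0.34642444 0.34245736]
[308.84904833 239.67435205]
```

View pics/w1.png

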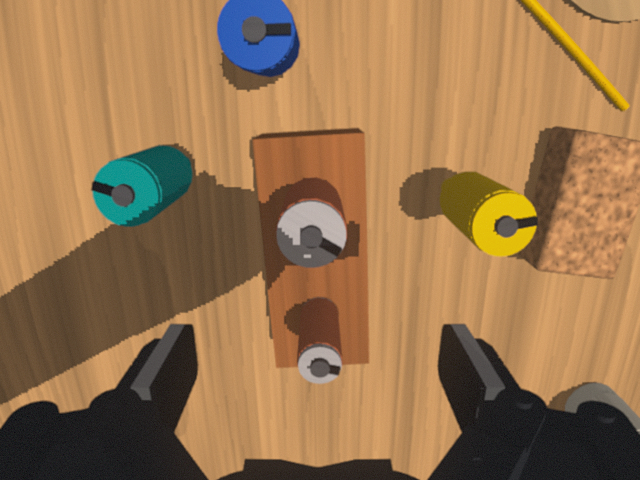

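The wrist view shows the thick drum's top centred at about (312,235), with the pointer running to (341,250). The thin drum is at (320,365).

```bash
python3 -c "
from h import *
im,p0=snap('wrist','pics/w2.png')
rel([.501,.271,.2],0)
g=im.astype(int); 
m=((g.max(2)-g.min(2)<22)&(g.max(2)>45)).astype(np.uint8); m[:,:250]=0;m[:,380:]=0;m[:170]=0;m[300:]=0
m=cv2.morphologyEx(m,cv2.MORPH_OPEN,np.ones((3,3)))
c=max(cv2.findContours(m,0,2)[0],key=cv2.contourArea); h=cv2.convexHull(c); print(cv2.fitEllipse(h),cv2.minEnclosingCircle(c))
e=cv2.fitEllipse(h)[0]
b=(g.max(2)<45); b[:170]=0;b[300:]=0;b[:,:270]=0;b[:,360:]=0
b&=np.hypot(*(np.indices(b.shape)[::-1]-np.array(e)[:,None,None]))<36
v,u=np.nonzero(b);print(len(u),u.mean(),v.mean())
C=onz(p0,*e,.118);P=onz(p0,u.mean(),v.mean(),.121);print(C,P,'key',np.degrees(np.arctan2(*(P-C)[1::-1])))
"
```

```text
move [ 0.03  0.04 -0.23] [-0.0005 -0.0009 -0.0001] pos [0.5015 0.2701 0.1999] F [-0.4  0.9 -0.2] w 0.995 t 1.2
((315.0519714355469, 239.47244262695312), (65.61557006835938, 68.56842041015625), 93.51445007324219) ((315.3011474609375, 240.0619659423828), 34.47988510131836)
63 333.58730158730157 252.015873015873
[0.50209525 0.27461807 0.118     ] [0.5121585  0.26833761 0.121     ] key -31.968251535366964
```

```bash
python3 -c "
from h import *
rel([.502,.274,.066],0)"
```

```text
move [ 0.03  0.04 -0.23] [ 0.0006 -0.004   0.1339] pos [0.5015 0.2701 0.1999] F [-0.4  0.9 -0.2] w 0.995 t 1.2
```

Request:
move_arm([
  [0,0,0,0.001,-0.003,0.04,0.085],
  [0,0,0,0.001,-0.003,0.08,0.085],
  [0,0,0,0.001,-0.003,0.11,0.085],
  [0,0,0,0.001,-0.003,0.134,0.085],
  [0,0,0,0.001,-0.003,0.134,0.085],
  [0,0,0,0.001,-0.003,0.134,0.045],
  [0,0,0,0.001,-0.003,0.134,0.03],
  [0,0,0,0.001,-0.003,0.134,0.03],
  [0,0,0,0.001,-0.003,0.134,0.03],
  [0,0,0,0.001,-0.003,0.134,0.03],
], grip_force=80)

```text
clock: 2.2
position: [0.5028, 0.2751, 0.0681]
ee_rot: [1.0, -0.001, 0.001, -0.001]
ft_force: [-1.6, -1.3, 6.8]
grip_width: 0.451
```

Request:
move_arm([
  [0,0,0,0.001,0,0,0.0],
  [0,0,0,0.001,0,0,0.0],
  [0,0,0,0.001,0,-0.02,0.0],
  [0,0,0,0.001,0,-0.04,0.0],
  [0,0,0,0.001,0,-0.07,0.0],
  [0,0,0,0.001,0,-0.1,0.0],
  [0,0,0,0.001,0,-0.13,0.0],
  [0,0,0,0.001,0,-0.16,0.0],
  [0,0,0,0.001,0,-0.16,0.0],
  [0,0,0,0.001,0,-0.16,0.0],
])

```text
clock: 3.2
position: [0.5031, 0.2744, 0.2269]
ee_rot: [1.0, -0.001, 0.001, -0.001]
ft_force: [0.0, 0.1, -3.6]
grip_width: 0.45
```

```bash
python3 -c "
from h import *
rel([.477,-.140,.226],56.5)
im,p=snap('wrist','pics/w3.png')
im2,_=snap('scene','pics/s3.png')
W=np.zeros((480,800,3),np.uint8);W[:,:640]=im;W[:320,600:]=im2[180:340,370:470].repeat(2,0).repeat(2,1)
cv2.imwrite('pics/c3.png',W[:,:,::-1])"
```

```text
move [-3.000e-02 -8.000e-02 -5.659e+01] [-2.550e-02  4.145e-01  4.000e-04] pos [0.5031 0.2744 0.2269] F [ 0.   0.1 -3.6] w 0.45 t 3.2
```

View pics/c3.png

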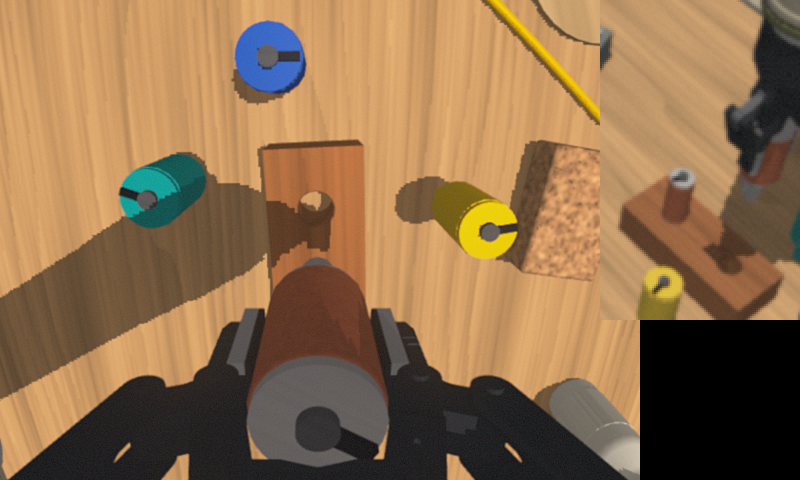

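The drum is held upright, with the pointer hub at about (318,429), the pointer running to about (372,453) and the shaft tip at about (317,262). The rack hole is empty.

```bash
python3 -c "
from h import *
p=cams.camera_params('wrist'); o=manip.get_obs(); print(o['position'])
im=cv2.imread('pics/w3.png').astype(int)
b=(im.max(2)<75)&(im.max(2)-im.min(2)<15)
b[:400]=0; b[462:]=0; b[:,:290]=0; b[:,385:]=0
e=np.indices(b.shape)[::-1]; 
n,l,s,c=cv2.connectedComponentsWithStats(b.astype(np.uint8)); print(s[1:],c[1:])
d=(im.max(2)<32)&b; v,u=np.nonzero(d&(e[0]>342)&(e[0]<375)); print(len(u),u.mean(),v.mean())
C=onz(p,318,428.5,.2795); 
for q in ((u.mean(),v.mean()),(360,446)):
  P=onz(p,*q,.280);print('key',C,P,np.degrees(np.arctan2(*(P-C)[1::-1])))
print('tip',onz(p,317,263,.167), [im[r,317].tolist() for r in range(252,274,3)])
cv2.imwrite('pics/c4.png',cv2.resize(im[390:480,230:400].astype(np.uint8),None,fx=4,fy=4))
"
```

```text
[0.5024516  0.27402403 0.22526408]
[[ 295  406   90   56 2634]
 [ 290  461    1    1    1]] [[331.51366743 435.08466211]
 [290.         461.        ]]
458 358.353711790393 446.2096069868996
key [0.50298149 0.27481984 0.2795    ] [0.5135944  0.26921068 0.28      ] -27.857455460383303
key [0.50298149 0.27481984 0.2795    ] [0.51402549 0.26927839 0.28      ] -26.645739093457486
tip [0.50253997 0.27647862 0.167     ] [[63, 112, 181], [63, 111, 183], [88, 90, 98], [86, 88, 97], [79, 81, 93], [36, 54, 99], [41, 59, 100], [42, 62, 105]]
```

View pics/c4.png

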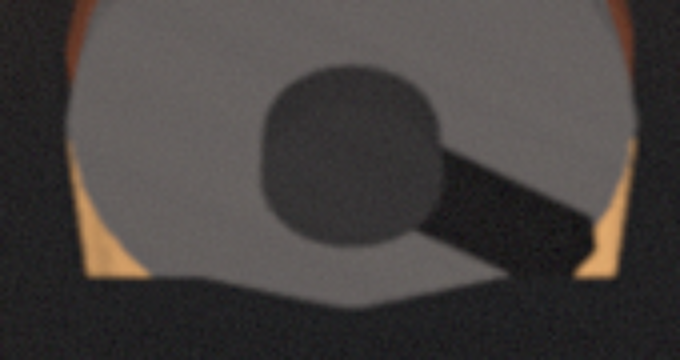

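```bash
python3 -c "
from h import *
p=cams.camera_params('wrist')
for a,b in (((341.25,427.5),(377.5,443.75)),((333.75,447.5),(357.5,458.75))):
  P=onz(p,*b,.28)-onz(p,*a,.28);print(np.degrees(np.arctan2(P[1],P[0])), onz(p,*a,.28))
# crude tip silhouette vs expected drum axis
print(proj(p,[.503,.275,.167]),proj(p,[.503,.2750,.28]))
r=R.from_quat(manip.get_obs()['ee_rot']).as_matrix();print(r[:,2])
"
```

```text
-30.13364791434339 [0.50895543 0.2755909  0.28      ]
-32.213407114005186 [0.50712677 0.26881388 0.28      ]
[317.92208178 265.75188253] [318.07288596 429.33560774]
[-1.38464056e-03 -7.84091930e-04 -9.99998734e-01]
```

Request:
move_arm([
  [0,0,-55.5,-0.025,0.412,0,0.0],
  [0,0,-55.5,-0.025,0.412,0,0.0],
  [0,0,-55.5,-0.025,0.412,0,0.0],
  [0,0,-55.5,-0.025,0.412,0,0.0],
  [0,0,-55.5,-0.025,0.412,0,0.0],
  [0,0,-55.5,-0.025,0.412,0,0.0],
  [0,0,-55.5,-0.025,0.412,0,0.0],
  [0,0,-55.5,-0.025,0.412,0,0.0],
  [0,0,-55.5,-0.025,0.412,0,0.0],
  [0,0,-55.5,-0.025,0.412,0,0.0],
])

```text
clock: 4.3
position: [0.4758, -0.1422, 0.2255]
ee_rot: [0.887, 0.462, -0.001, 0.0]
ft_force: [0.6, -0.0, -2.1]
grip_width: 0.451
```

Request:
move_arm([
  [0,0,0,0,0,0,0.0],
  [0,0,0,0,0,0,0.0],
  [0,0,0,0,0,0,0.0],
  [0,0,0,0,0,0,0.0],
])

```text
clock: 4.7
position: [0.4775, -0.1367, 0.2261]
ee_rot: [0.885, 0.466, -0.0, -0.0]
ft_force: [0.8, 0.1, -2.5]
grip_width: 0.451
```

```bash
python3 -c "
from h import *
rel([.478,-.138,.226],55.5)
im,p=snap('wrist','pics/w5.png'); np.save('p5.npy',p,allow_pickle=True); print(proj(p,[.478,-.138,.085]))
cv2.imwrite('pics/c5.png',cv2.resize(im[100:400,140:540],None,fx=2,fy=2)[:,:,::-1])"
```

```text
move [-0.02  0.    0.  ] [-0.0008  0.0012  0.0001] pos [ 0.4775 -0.1367  0.2261] F [ 0.8  0.1 -2.5] w 0.451 t 4.7
[316.3271636  223.37938363]
```

View pics/c5.png

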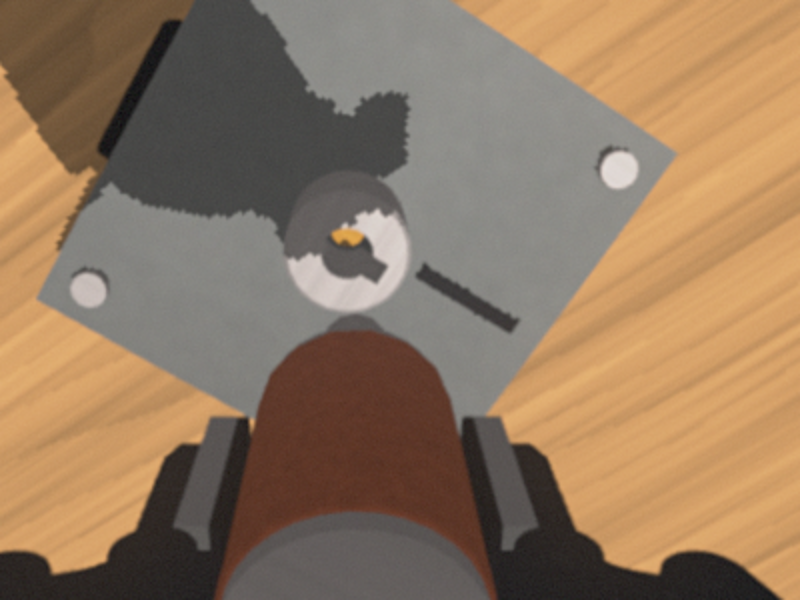

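The wrist view of the hub shows its rim disc centred at about crop (347.5,250), which is full-image (313.8,225). The keyway points right and down towards the index bar, which runs from crop (420,270) to (515,327). The shaft tip is at crop (355,320).

```bash
python3 -c "
from h import *
p=np.load('p5.npy',allow_pickle=True).item()
f=lambda x,y,z: onz(p,140+x/2,100+y/2,z)
H=f(347.5,250,.085);print('hub',H)
for a,b in (((425,263),(520,320)),((416,275),(510,333))):
  d=f(*b,.05)-f(*a,.05);print(np.degrees(np.arctan2(d[1],d[0])))
P=f(468,298.5,.05);print('bar from hub',np.degrees(np.arctan2(*(P-H)[1::-1])))
L,Rr=f(38,298,.05),f(250,415,.05);d=Rr-L;print('base edge',np.degrees(np.arctan2(d[1],d[0])))
d=f(676,155,.05)-f(488,415,.05);print('edge2',np.degrees(np.arctan2(d[1],d[0]))-90)
d=f(618,171,.052)-f(89,288,.052);print('screws',np.degrees(np.arctan2(d[1],d[0])))
# rim check from colours: left/right edges
print('tip pix expect', proj(p,[.4775,-.1367,.166]))
print('tip ray', f(355,316,.166), f(353,262+60,.166))
"
```

```text
hub [ 0.47795422 -0.14010704  0.085     ]
23.905881572423546
22.99866073446977
bar from hub 22.8164195841083
base edge 23.76871167057764
edge2 24.212825841362488
screws 68.43964922608986
tip pix expect [317.6457907  266.19061324]
tip ray [ 0.47380819 -0.13425861  0.166     ] [ 0.4748549  -0.13558589  0.166     ]
```

Request:
move_arm([
  [0,0,1,-0.0025,0.0017,0.03,0.0],
  [0,0,1,-0.0025,0.0017,0.05,0.0],
  [0,0,1,-0.0025,0.0017,0.07,0.0],
  [0,0,1,-0.0025,0.0017,0.07,0.0],
  [0,0,1,-0.0025,0.0017,0.07,0.0],
  [0,0,1,-0.0025,0.0017,0.07,0.0],
])

```text
clock: 5.35
position: [0.4781, -0.1407, 0.1575]
ee_rot: [0.889, 0.457, 0.001, 0.0]
ft_force: [0.5, 0.3, -1.7]
grip_width: 0.452
```

```bash
python3 -c "
from h import *
rel([.478,-.140,.156],54.5)
im,p=snap('wrist','pics/w6.png'); np.save('p6.npy',p,allow_pickle=True); print(proj(p,[.478,-.140,.085]))
cv2.imwrite('pics/c6.png',cv2.resize(im[200:320,240:400],None,fx=5,fy=5)[:,:,::-1])"
```

```text
move [ 0.08 -0.06 -0.08] [ 0.0005 -0.0005  0.0015] pos [ 0.4781 -0.1407  0.1575] F [ 0.5  0.3 -1.7] w 0.452 t 5.35
[318.43759805 256.45547935]
```

View pics/c6.png

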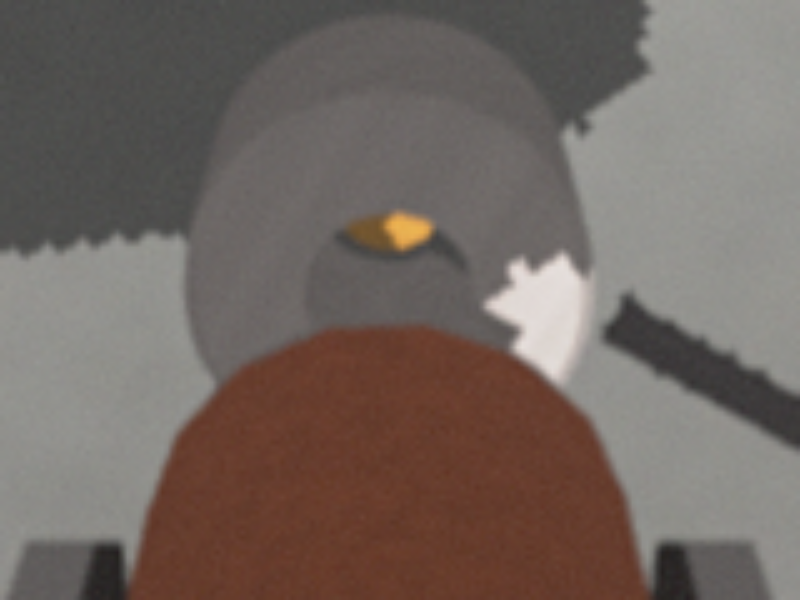

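Close view: hub rim centre is at crop (388,290). The shaft is centred at x 388, the same as the hub, with its tip's upper edge at y 255, just covering the bore.

```bash
python3 -c "
from h import *
p=np.load('p6.npy',allow_pickle=True).item()
f=lambda x,y,z: onz(p,240+x/5,200+y/5,z)
a=np.radians(54.4);X=np.array([np.cos(a),np.sin(a)]);Y=np.array([np.sin(a),-np.cos(a)])
t=lambda q:(q@X,q@Y)
T=f(388,255,.0975)[:2]+.006*Y; H=f(388.5,290,.085)[:2]
top=f(390,90,.085)[:2]+.022*Y; L=f(185,275,.085)[:2];Rr=f(592,275,.085)[:2]
print('tip',T,'hub',H,top,'LR',(L+Rr)/2,np.linalg.norm(L-Rr)); print('tip-hub in tool xy',t(T-H),t(T-top))
print(t(H-np.array([.4781,-.1407])))
"
```

```text
tip [ 0.47638158 -0.13943864] hub [ 0.47848734 -0.14082935] [ 0.47849039 -0.14068566] LR [ 0.47710735 -0.13983947] 0.04325689270459913
tip-hub in tool xy (np.float64(-9.502374643429213e-05), np.float64(-0.0025217598722271466)) (np.float64(-0.00021363626715105558), np.float64(-0.0024405844148257345))
(np.float64(0.00012030374547035613), np.float64(0.0003902486080963568))
```

```bash
python3 -c "
from h import *
im=cv2.imread('pics/w6.png')[232:272,290:350]
g=np.clip((im.astype(float)-35)*2.6,0,255).astype(np.uint8)
cv2.imwrite('pics/c7.png',cv2.resize(g,None,fx=12,fy=12,interpolation=cv2.INTER_NEAREST))"
```

```text
(no output)
```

View pics/c7.png

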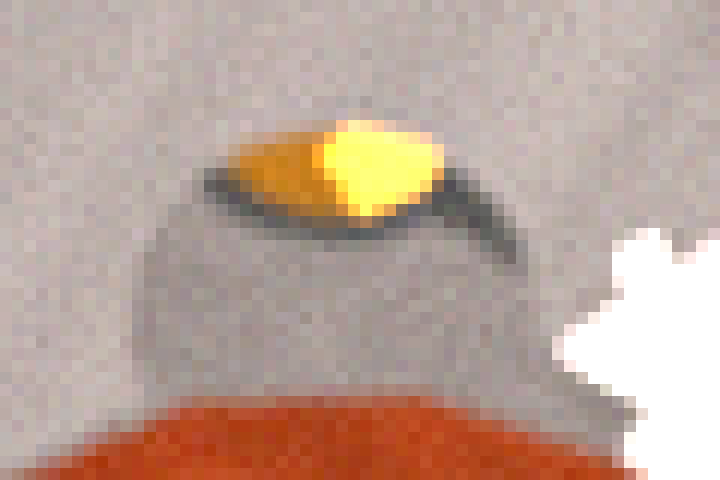

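The enhanced crop shows the brass pin and its lower edge at y 120–235, and the bore wall as a grey disc spanning x 135–528. The shaft overlaps it and there is no clear offset. By TCP and rim measurement the centring is within about 1–2 mm, and the taper allows 3 mm. I'll push in the plain round part and watch the force.

Request:
move_arm([
  [0,0,0,0,0,0.005,0.0],
  [0,0,0,0,0,0.01,0.0],
  [0,0,0,0,0,0.013,0.0],
  [0,0,0,0,0,0.016,0.0],
  [0,0,0,0,0,0.019,0.0],
  [0,0,0,0,0,0.022,0.0],
  [0,0,0,0,0,0.022,0.0],
])

```text
clock: 6.1
position: [0.4771, -0.1406, 0.1338]
ee_rot: [0.889, 0.457, -0.0, -0.0]
ft_force: [-1.4, 0.4, -2.1]
grip_width: 0.453
```

Request:
move_arm([
  [0,0,0,0,0,0.002,0.0],
  [0,0,0,0,0,0.004,0.0],
  [0,0,0,0,0,0.006,0.0],
  [0,0,0,0,0,0.008,0.0],
  [0,0,0,0,0,0.008,0.0],
])

```text
clock: 6.6
position: [0.4772, -0.1406, 0.126]
ee_rot: [0.889, 0.457, -0.0, -0.0]
ft_force: [0.5, -0.5, -2.8]
grip_width: 0.449
```

Request:
move_arm([
  [0,0,0,0,0,0.003,0.0],
  [0,0,0,0,0,0.006,0.0],
  [0,0,0,0,0,0.009,0.0],
  [0,0,0,0,0,0.012,0.0],
  [0,0,0,0,0,0.014,0.0],
  [0,0,0,0,0,0.016,0.0],
  [0,0,0,0,0,0.018,0.0],
  [0,0,0,0,0,0.018,0.0],
], grip_force=110)

```text
clock: 7.4
position: [0.4775, -0.1408, 0.1085]
ee_rot: [0.889, 0.457, 0.0, 0.0]
ft_force: [-3.3, 1.7, 6.7]
grip_width: 0.448
```

Request:
move_arm([
  [0,0,0,0,0,0.001,0.0],
  [0,0,0,0,0,0.002,0.0],
  [0,0,0,0,0,0.003,0.0],
  [0,0,0,0,0,0.004,0.0],
  [0,0,0,0,0,0.004,0.0],
  [0,0,0,0,0,0.004,0.0],
])

```text
clock: 8.0
position: [0.4775, -0.1408, 0.1052]
ee_rot: [0.889, 0.457, 0.0, -0.0]
ft_force: [-5.4, 0.6, 12.7]
grip_width: 0.444
```

Request:
move_arm([
  [0,0,0,0,0,0.001,0.0],
  [0,0,0,0,0,0.002,0.0],
  [0,0,0,0,0,0.003,0.0],
  [0,0,0,0,0,0.003,0.0],
  [0,0,0,0,0,0.003,0.0],
])

```text
clock: 8.5
position: [0.4777, -0.1409, 0.105]
ee_rot: [0.89, 0.457, 0.001, -0.001]
ft_force: [-23.7, 5.4, 54.6]
grip_width: 0.446
```

Request:
move_arm([
  [0,0,0,0,0,-0.001,0.0],
  [0,0,0,0,0,-0.001,0.0],
  [0,0,0,0,0,-0.001,0.0],
  [0,0,0,0,0,-0.001,0.0],
  [0,0,0,0,0,-0.001,0.0],
])

```text
clock: 9.0
position: [0.4777, -0.1409, 0.105]
ee_rot: [0.889, 0.457, 0.001, -0.001]
ft_force: [-16.9, 3.5, 40.1]
grip_width: 0.449
```

```bash
python3 -c "
from h import *
im,p=snap('wrist','pics/w8.png'); s,_=snap('scene','pics/s8.png')
W=np.zeros((480,800,3),np.uint8);W[:,:500]=im[:,70:570];W[:400,500:]=s[130:230,300:375].repeat(4,0).repeat(4,1)
cv2.imwrite('pics/c8.png',W[:,:,::-1])
rel([.478,-.14,.105],54.4)"
```

```text
move [-0.03 -0.11 -0.02] [ 0.0009 -0.0002  0.    ] pos [ 0.4777 -0.1409  0.105 ] F [-16.8   3.6  41.2] w 0.443 t 9.1
```

View pics/c8.png

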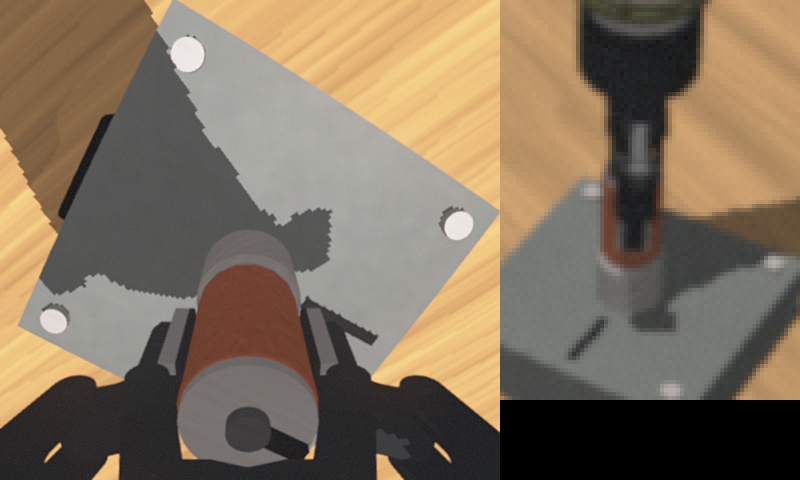

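The drum's underside sits on the hub rim in both views: wrist (248,268) and scene crop (632,265). The pointer at (285,442) is parallel to the index bar at (345,325). Handing in.

```bash
python3 -c "
from h import *
print(manip.hand_in()); rel([.478,-.14,.105],54.4)"
```

```text
the job is handed in; nothing more can be done
None
the job is handed in; nothing more can be done
```

I drew the thick drum out of the rack, turned it about 55° so its key lined up with the keyway, and pushed it into the hub until it hit a hard stop. I handed in at about 9.1 s, still gripping (110 N set) and pressing with about 40 N.

**Seating:** At the end the TCP stopped at z = 0.105 m, the height I predicted for the drum being fully home. Pushing 3 mm further only raised the force to 55 N, so I eased off 1 mm. The last picture shows the underside on the rim and the pointer parallel to the index bar.

**Other objects:** I did not touch the thin drum, glue bottle, cork block or screwdriver. I did not check their positions again at the end.

**Checks that disagreed:**
- **Shaft tip position:** My estimates of the shaft tip relative to the hub differed by 2–3 mm between close views. The shaft still went in with almost no sideways force.
- **Sideways force:** About 17 N remained at the end while pressing.

I read ejector travel and key engagement from heights and forces, not directly. Handing in reports no verdict, so I don't know the judged result.

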